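Slide the dry clay tile into the empty tile setter

ROBOT

A 6-joint arm with a two-finger parallel gripper is mounted at the origin on the work surface. World frame = base frame: x ahead of the robot, y to its left, z up, the work surface at z = 0. Lengths are in m, angles in rad, forces in N, time in s.
With the tool pointing down it reaches from about 0.35 to 0.925 m from the base axis. Payload 6.4 kg.
Tool frame: the origin (TCP) lies at the very end of the fingers, on their centre line; the grasp point (between the pads) lies 19 mm behind it; z points along the fingers, y is the direction in which the jaws open and shut (so a half turn about z gives the same grasp; the last joint's range is limited). The gripper opens to 85 mm and grips with 20 to 120 N. Pads are 22 mm wide; open, the fingers measure 114 mm over their backs; the gripper's body (76 mm by 85 mm) begins 54 mm behind the grasp point. The pads swing forward as they close: fully open they stand 13 mm farther back than shut.
Start: joints at [-1.498, 0.245, 1.558, -0, 1.339, -0.174], TCP at [0.159, -0.63, 0.231] pointing down, gripper open.
Joint ranges: [-3.13, 3.13], [-1.02, 2.26], [0.13, 2.54], [-0.95, 4.09], [0.21, 2.88], [-2.74, 2.74]. Speed limits (rad/s): [2.57, 2.57, 3.14, 3.14, 3.14, 3.14].

INTERFACE

Orientations are given as a rotation vector (axis times angle).
In Python, from plant import ctrl, read_camera, get_calibration gives the robot as it stands. Calls block until the motion is done:
- ctrl.move_ptp(position, orientation): joint-space move of the TCP to a pose.
- ctrl.line_to(position, frame=None, max_speed=0.15): straight line of the TCP; frame=None keeps the orientation; max_speed is the mean speed in m/s.
- ctrl.movej(angles): joint-space move.
- ctrl.command_gripper(opening, squeeze=None): finger opening in m; squeeze is the grip in N (None keeps the last); returns when the fingers have stopped.
- ctrl.hold(seconds).
- ctrl.solve_ik(position, orientation): joint angles nearest the present ones, or None.
- read_camera(name): name is "scene" or "top" or "wrist"; returns (picture, depth): 384x512x3 uint8, blue, green, red; 384x512 float32, m along the optical axis (not along the pixel's ray), 0 where there is no reading.
- get_calibration(name): a dict with "intrinsics" (3x3 intrinsics, pixels), "distortion" ([k1, k2, p1, p2, k3] as OpenCV has them; the pictures are not rectified), "view" (4x4, takes a point from world to camera coordinates). Camera axes: x right, y down, z forward; pixel columns grow to the right and rows downward; lengths in m; the calibration is good to about 2 mm. A picture is of the moment at which its call begins: read the wrist's pose just before it. get_calibration takes no time and is no camera call; for the wrist camera it gives the pose at the moment of the call.
A pose or a line that the arm cannot do raises ctrl.MotionError and nothing moves.
- ctrl.sign_off(): hands the job in, once; it reports no verdict.
Readings, each from a call of its own:
- ctrl.get_time_s(): time.
- ctrl.get_q(): joint angles.
- ctrl.get_dq(): joint speeds.
- ctrl.get_tau(): joint torques, N m.
- ctrl.get_eef_pos(): TCP position.
- ctrl.get_ee_rot(): TCP orientation.
- ctrl.get_contact_force(): force on the tool from outside, world axes, zero at the start.
- ctrl.get_ft_torque(): the same for the moment, N m.
- ctrl.get_finger_gap(): finger opening in m.
Only numpy, scipy, OpenCV 4.12 (cv2) and the standard library are available. Lean on these libraries where they do the work, as an engineer would, in place of code of your own. Each camera call takes 0.05 s, during which the arm holds its last target.

TASK

A bone-dry relief tile lies on the kiln shelf in front of two low tile setters, one of them already loaded. With the fingertips only, square the tile up to the empty setter and gently slide it in under that setter's plate from the open front, until the tile's front edge is flush with the setter's front, then leave it there. Keep the tile flat on the kiln shelf all the way, never lifted or tipped, and leave both setters, the loaded tile, the two kiln posts and the cone pack where they stand.

Things in the scene. Friction and masses are not known exactly. Their poses are not given: they have to be found in the camera images.
- tile: The tile to slide in: grey unfired clay, 108 x 108 mm, 10 mm thick, with a rosette in 3 mm relief on top (13 mm over all), about 0.22 kg; too wide to grip across. Origin at the centre of its underside, z up, x and y along its edges. It starts loose on the kiln shelf, on the robot's side of the setters, turned up to about 0.4 rad.
- empty_setter: The empty setter: tan refractory bridge standing loose on the kiln shelf, left or right, 0.5 kg, 122 mm deep (x), 148 wide (y), 28 high. A 10 mm plate with two windows on side feet 14 mm wide: tunnel 120 mm wide, 18 mm high; a rear rib stops the tile 112 mm behind the front. Origin at the centre of its footprint; x runs from the open front (x = -61 mm, robot's side) to the rear.
- loaded_setter: The other setter, of the same shape, size and axes, with a tile already under it (seen through its windows). It stands beside the empty one, about 40 mm away. Leave alone.
- loaded_tile: The tile already under the loaded setter, same as the loose one. Origin at the centre of its underside. Leave alone.
- kiln_shelf: The kiln shelf: fixed flat tan slab lying on the bench, 410 mm (x) by 530 mm (y), 20 mm thick. Origin at the centre of its underside, on the bench; its upper face is 20 mm above that. x points away from the robot, towards the setters. All the things listed here stand on it.
- post_left: Kiln post: upright square tan refractory prop, 38 x 38 mm, 76 mm high, near the far left corner of the kiln shelf. Origin at the centre of its underside. Leave alone.
- post_right: Kiln post of the same size near the far right corner of the kiln shelf. Leave alone.
- cone_pack: Cone pack: a dark clay strip 70 x 24 x 12 mm with three thin pointed cones standing in it, about 58 mm high over all, on the kiln shelf outside the left-hand setter. Origin at the centre of its underside. Leave alone.
- setter_flush (a point): A point fixed to the empty setter, 7 mm in front of its origin (-x), at shelf level: the tile's origin comes here when the tile is flush with the setter's front and midway between its feet. Same axes as the setter.
Mind the look-alikes: they are no part of the job. Leave any red look-alike of the tile alone.

How it is judged:
By the outcome, as a careful person would: the job done as asked, in the order asked, and still so for the second after the job is handed in, with the robot touching nothing.
It also fails if it takes over 64 s, if anything falls off the work surface, if the arm or the gripper's body presses on something with over 40 N, if the wrist force passes 120 N, or if a joint passes its speed limit or range.

## Working session

There is one attempt and no reset: what is moved stays moved. The work goes in short steps, each a Python script; the robot and the scene stay as the last script left them, time stands still between calls to the robot, and variables do not carry over. Pictures are saved under pics/ and viewed, and the job is handed in when it is done.

```bash
ls; mkdir -p pics
python3 - <<'E'
from plant import ctrl, read_camera, get_calibration
import cv2,numpy as np
for n in ("scene","top"):
    p,d=read_camera(n); cv2.imwrite(f"pics/{n}0.png",p); np.savez(f"pics/{n}0.npz",p=p,d=d)
    c=get_calibration(n); print(n,c["intrinsics"],c["distortion"],c["view"])
print(ctrl.get_time_s(),ctrl.get_ee_rot(),ctrl.get_contact_force())
E
```

```text
pics
scene [[390.30842534   0.         254.81121057]
 [  0.         390.30842534 188.71471716]
 [  0.           0.           1.        ]] [-0.02955611  0.          0.          0.          0.        ] [[ 0.89767117  0.44029341 -0.01811603 -0.49229293]
 [ 0.29127461 -0.62369691 -0.72536975 -0.11323561]
 [-0.33067443  0.64586676 -0.68812102  1.09342383]
 [ 0.          0.          0.          1.        ]]
top [[386.13941114   0.         260.71996892]
 [  0.         386.13941114 190.79115824]
 [  0.           0.           1.        ]] [0.04551561 0.         0.         0.         0.        ] [[-0.0180853  -0.99978146 -0.01048561  0.0296295 ]
 [-0.99107538  0.01931113 -0.13189643  0.51312325]
 [ 0.13207009  0.00800664 -0.99120804  0.85157243]
 [ 0.          0.          0.          1.        ]]
0.1 [-3.11595428e+00 -3.86437792e-01 -1.73091720e-04] [-0.44363816  0.42101134  0.13005087]
```

View pics/scene0.png

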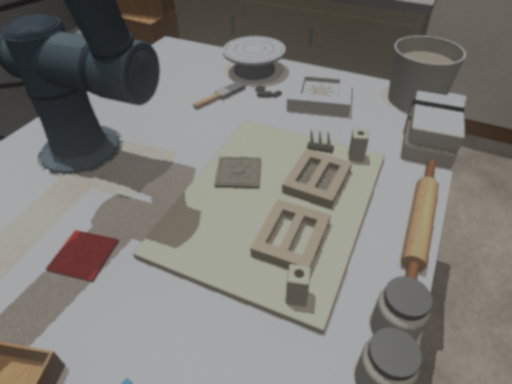

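View pics/top0.png

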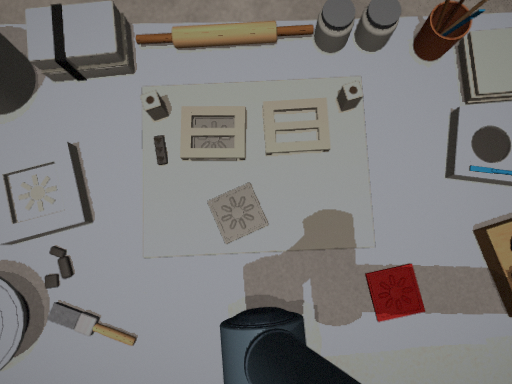

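```bash
cat > h.py <<'E'
from plant import ctrl, read_camera, get_calibration
import cv2,numpy as np
def ray(c,px):
    K,D,V=np.array(c["intrinsics"]),np.array(c["distortion"]),np.array(c["view"])
    u=cv2.undistortPoints(np.float64(px).reshape(-1,1,2),K,D).reshape(-1,2)
    return np.c_[u,np.ones(len(u))],V
def at_depth(c,px,d):
    r,V=ray(c,px); P=r*np.reshape(d,(-1,1)); return (P-V[:3,3])@V[:3,:3]
def at_z(c,px,z):
    r,V=ray(c,px); o=-V[:3,:3].T@V[:3,3]; w=r@V[:3,:3]; return o+w*((z-o[2])/w[:,2])[:,None]
def proj(c,P):
    V=np.array(c["view"]); return cv2.projectPoints(np.float64(P).reshape(-1,1,3),cv2.Rodrigues(V[:3,:3])[0],V[:3,3],np.array(c["intrinsics"]),np.array(c["distortion"]))[0].reshape(-1,2)
def ortho(c,p,d,z,x0,x1,y0,y1,s=0.0005):
    """resample picture onto plane z: rows = x descending, cols = y descending"""
    xs=np.arange(x1,x0,-s); ys=np.arange(y1,y0,-s)
    Y,X=np.meshgrid(ys,xs); m=proj(c,np.c_[X.ravel(),Y.ravel(),np.full(X.size,z)]).astype(np.float32)
    return cv2.remap(p,m[:,0].reshape(X.shape),m[:,1].reshape(X.shape),cv2.INTER_CUBIC)
def cloud(c,d):
    vv,uu=np.nonzero(d>0); return uu,vv,at_depth(c,np.c_[uu,vv],d[vv,uu])
E
python3 - <<'E'
from h import *
f=np.load("pics/top0.npz");p,d=f["p"],f["d"]; c=get_calibration("top")
cv2.imwrite("pics/crop0.png",cv2.resize(p[70:260,130:380],None,fx=3,fy=3,interpolation=cv2.INTER_CUBIC))
uu,vv,P=cloud(c,d)
H=np.zeros(d.shape);H[vv,uu]=P[:,2]
for n,(u,v) in dict(tile=(238,212),shelf=(180,220),empty=(297,125),emptyleft=(268,125),load=(213,133),loadleft=(187,133),bench=(100,320)).items(): print(n,at_depth(c,[(u,v)],d[v,u]))
hv=np.clip(H*1000/80*255,0,255).astype(np.uint8)
cv2.imwrite("pics/h0.png",cv2.resize(hv[70:260,130:380],None,fx=3,fy=3))
E
```

```text
tile [[0.46585178 0.07260074 0.03435764]]
shelf [[0.45098274 0.20706598 0.02227843]]
empty [[ 0.66263371 -0.06634866  0.04912201]]
emptyleft [[6.64483977e-01 3.18152133e-04 4.79375081e-02]]
load [[0.64883535 0.12764339 0.04547112]]
loadleft [[0.64963428 0.18740201 0.04662247]]
bench [[2.30248781e-01 3.89301550e-01 9.97053691e-05]]
```

View pics/crop0.png

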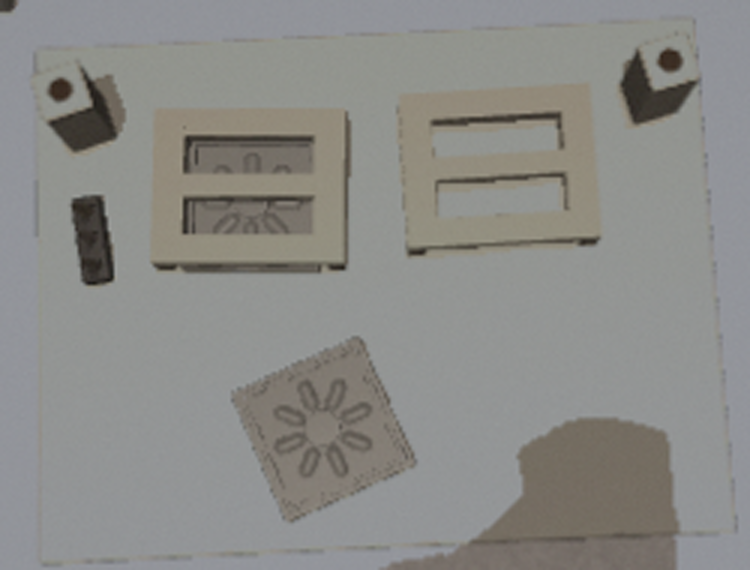

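View pics/h0.png

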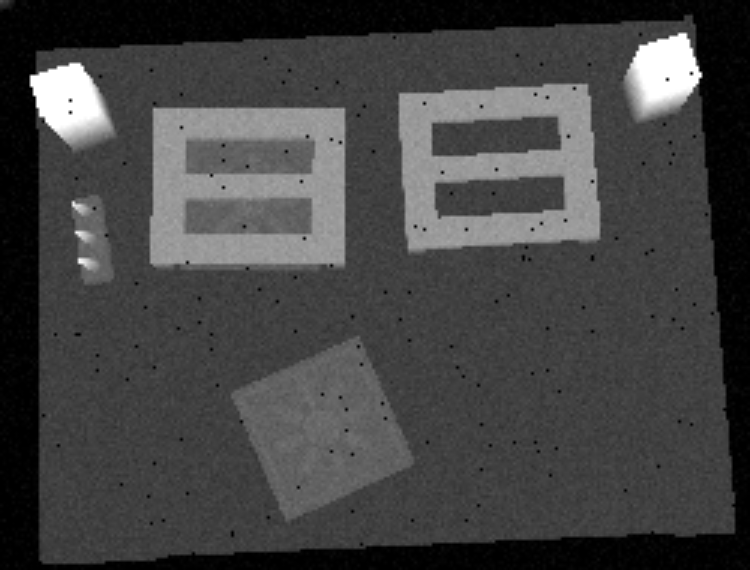

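```bash
cat >> h.py <<'E'
def rect(P2):
    r=cv2.minAreaRect((P2*1000).astype(np.float32)); b=cv2.boxPoints(r)
    e=b[1]-b[0]; a=np.arctan2(e[1],e[0]); a=(a+np.pi/4)%(np.pi/2)-np.pi/4
    return np.array(r[0])/1000,r[1],a
def mask_pose(c,d,seedxy,zlo,zhi,rad=0.11,mk=None):
    uu,vv,P=cloud(c,cv2.medianBlur(d,3))
    k=(P[:,2]>zlo)&(P[:,2]<zhi)&(np.hypot(*(P[:,:2]-seedxy).T)<rad)
    m=np.zeros(d.shape,np.uint8); m[vv[k],uu[k]]=1
    n,l,s,_=cv2.connectedComponentsWithStats(m); i=1+np.argmax(s[1:,4]); k&=l[vv,uu].reshape(-1)[:]==i if False else True
    kk=k&(l[vv,uu]==i)
    return rect(P[kk][:,:2]),P[kk],(uu[kk],vv[kk])
E
python3 - <<'E'
from h import *
for n in("top","scene"):
    f=np.load(f"pics/{n}0.npz");p,d=f["p"],f["d"]; c=get_calibration(n)
    V=c["view"];print(n,"cam",-V[:3,:3].T@V[:3,3])
    uu,vv,P=cloud(c,d)
    k=(np.abs(P[:,0]-.5)<.04)&(np.abs(P[:,1]+.12)<.05); print("shelf z",np.median(P[k,2]),P[k,2].std())
    for nm,s,lo,hi in(("tile",(.466,.073),.026,.04),("empty",(.66,-.066),.04,.06),("loaded",(.65,.127),.04,.06)):
        r,Q,_=mask_pose(c,d,s,lo,hi); print(nm,r,"z",np.median(Q[:,2]),len(Q))
E
```

```text
top cam [0.39661243 0.0128958  0.91207525]
shelf z 0.02036867283496995 0.0015883079078614166
tile (array([0.46597064, 0.07553851]), (108.33848571777344, 108.6021499633789), np.float32(0.4058383)) z 0.03067624911696423 2211
empty (array([ 0.66445502, -0.06355583]), (122.45154571533203, 147.7689971923828), np.float32(0.039788365)) z 0.04812476180514673 2368
loaded (array([0.65247986, 0.12951379]), (147.85462951660156, 121.67717742919922), np.float32(-0.018040061)) z 0.048015275428763576 2345
scene cam [ 0.83646713 -0.56007748  0.66135185]
shelf z 0.021127595374135735 0.0011036251115481995
tile (array([0.46531464, 0.07377218]), (108.298095703125, 109.49198913574219), np.float32(0.40527612)) z 0.03189717200191217 1305
empty (array([ 0.66386877, -0.06449728]), (124.03258514404297, 150.4657745361328), np.float32(0.03682351)) z 0.04896391387851214 2551
loaded (array([0.65232385, 0.12912805]), (152.6018829345703, 123.58316802978516), np.float32(-0.021088898)) z 0.04917784916307277 1753
```

```bash
cat >> h.py <<'E'
from scipy.spatial.transform import Rotation as Rot
def Rz(a): return np.array([[np.cos(a),-np.sin(a)],[np.sin(a),np.cos(a)]])
def down(yaw):  # tool y along world direction yaw, z down
    y=np.array([np.cos(yaw),np.sin(yaw),0]); z=np.array([0,0,-1.]); x=np.cross(y,z)
    return Rot.from_matrix(np.c_[x,y,z]).as_rotvec()
OPEN=0.06
E
python3 - <<'E'
from h import *
tc=np.array([.4657,.0747]); ty=.4055
p=tc+Rz(ty)@[0,.09]
for a in(ty,ty+np.pi):
    print(p,a,ctrl.solve_ik([*p,.1],down(a)),ctrl.solve_ik([*p,.025],down(a)))
sy=.0385
for a in(sy+np.pi/2,sy-np.pi/2): print(ctrl.solve_ik([.43,-.07,.025],down(a)),ctrl.solve_ik([.60,-.06,.025],down(a)))
E
```

```text
[0.43019696 0.15740147] 0.4055 [ 1.02403911e-01 -4.21278562e-02  2.13000253e+00 -8.88178420e-16
  1.05371798e+00 -3.03096089e-01] [ 1.02403911e-01  1.09543889e-01  2.14738905e+00 -8.88178420e-16
  8.84659712e-01 -3.03096089e-01]
[0.43019696 0.15740147] 3.547092653589793 None None
[-0.42280092  0.05859375  2.20286032  0.          0.88013858 -2.03209725] [-0.2875066   0.40258339  1.77921756  0.          0.95979171 -1.89680293]
[-0.42280092  0.05859375  2.20286032  0.          0.88013858  1.1094954 ] [-0.2875066   0.40258339  1.77921756  0.          0.95979171  1.24478972]
```

Run:
```python
from h import *
tc=np.array([.4657,.0747]); ty=.4055
p=tc+Rz(ty)@[0,.095]
ctrl.move_ptp([*p,.13],down(ty)); ctrl.command_gripper(OPEN)
print(ctrl.get_finger_gap(),ctrl.get_time_s())
ctrl.line_to([*p,.045],max_speed=.1)
f0=np.array(ctrl.get_contact_force());print(f0)
pc,d=read_camera("wrist");cv2.imwrite("pics/w1.png",pc)
pc,d=read_camera("scene");cv2.imwrite("pics/s1.png",cv2.resize(pc[110:260,180:380],None,fx=4,fy=4))
z=.045
while z>.0215:
    z-=.001; ctrl.line_to([*p,z],max_speed=.02); f=np.array(ctrl.get_contact_force())-f0
    if z<.035: print(round(z,4),f.round(2),round(ctrl.get_eef_pos()[2],4))
    if f[2]>3: break
print(ctrl.get_time_s())
```

```text
0.06011681524108506 3.4333
[ 0.53998015  0.48266236 -0.47854359]
0.035 [-0.79 -1.32  0.65] 0.0349
0.034 [-0.11 -0.65  0.81] 0.034
0.033 [-1.24  0.05  0.99] 0.0329
0.032 [-1.15 -0.82  1.26] 0.0319
0.031 [-0.83  0.45  0.07] 0.0309
0.03 [-1.05 -0.84  1.01] 0.0299
0.029 [-0.29 -0.37  0.25] 0.0289
0.028 [-0.14 -0.92  0.83] 0.0279
0.027 [-1.51 -0.9   0.07] 0.0269
0.026 [-0.77 -1.58  0.53] 0.0259
0.025 [-0.94 -0.26  1.14] 0.0249
0.024 [-1.4  -0.01  1.07] 0.0239
0.023 [-0.5   0.   -0.01] 0.0229
0.022 [-0.71 -0.75  0.94] 0.0219
0.021 [-1.49  0.2   0.33] 0.0209
10.5333
```

View pics/s1.png

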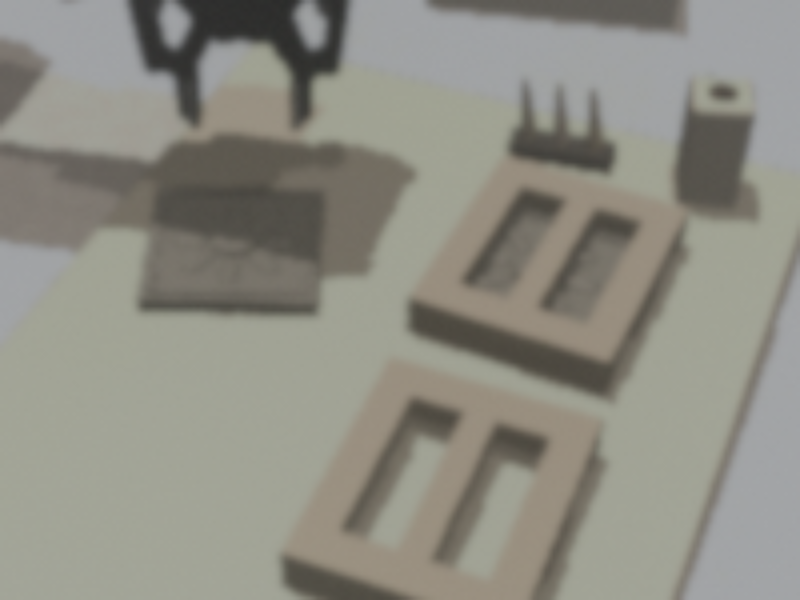

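View pics/w1.png

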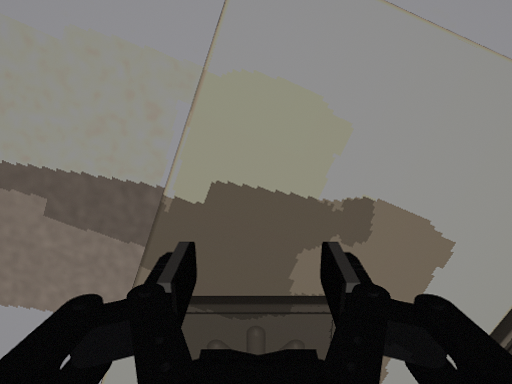

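Run:
```python
from h import *
c=get_calibration("wrist"); pc,d=read_camera("wrist")
print(ctrl.get_eef_pos(),d[245,182],d[250,185])
uu,vv,P=cloud(c,d)
R=Rot.from_rotvec(ctrl.get_ee_rot()).as_matrix(); T=(P-ctrl.get_eef_pos())@R
for nm,k0 in(("L",uu<256),("R",uu>=256)):
    k=k0&(d[vv,uu]<.4)&(vv>235)&(vv<330)&(T[:,2]>-.05)&(P[:,2]>.024)&(np.abs(T[:,1])<.06)&(np.abs(T[:,0])<.03)
    Q=T[k];print(nm,len(Q),np.percentile(Q,[1,50,99],axis=0).round(4) if len(Q) else None)
    if len(Q):
        t=Q[Q[:,2]>np.percentile(Q[:,2],98)-.006]; print(np.percentile(t,[2,98],axis=0).round(4))
```

```text
[0.42819104 0.16200968 0.02095436] 0.14294282 0.13797021
L 2665 [[-0.0092 -0.0516 -0.0498]
 [ 0.0082 -0.0325 -0.0321]
 [ 0.0144 -0.0305 -0.0065]]
[[-0.0089 -0.0422 -0.0138]
 [ 0.0123 -0.0307 -0.0052]]
R 2652 [[-0.009   0.0292 -0.0498]
 [ 0.0084  0.031  -0.032 ]
 [ 0.0146  0.0498 -0.0067]]
[[-0.009   0.0293 -0.0137]
 [ 0.0123  0.0406 -0.0052]]
```

```bash
cat > a.py <<'E'
from h import *
from scipy.optimize import brentq
ZT=.0178; OFF=.054+.011
tc=np.array([.4657,.0747]); ty=.4055
sc=np.array([.6642,-.0640]); sy=.0385
yh=lambda t:np.array([-np.sin(t),np.cos(t)])
def end(L,n=200):
    th=ty+(sy-ty)*(np.arange(n)+.5)/n
    return tc-np.cumsum(np.array([yh(t) for t in th]),0)*L/n
L=brentq(lambda L:(end(L)[-1]-sc)@yh(sy)-.001,.05,.25); pts=end(L); print("L",L,"end",pts[-1])
p0=tc+Rz(ty)@[0,.095]
ctrl.line_to([*p0,ZT],max_speed=.02); print(ctrl.get_eef_pos(),ctrl.get_contact_force())
ctrl.line_to([*(tc+yh(ty)*(OFF+.002)),ZT],max_speed=.05)
ctrl.line_to([*(tc+yh(ty)*OFF),ZT],max_speed=.02)
N=6
for i in range(1,N+1):
    t=ty+(sy-ty)*i/N; c=pts[round(200*i/N)-1]
    ctrl.line_to([*(c+yh(t)*OFF),ZT],down(t),max_speed=.05)
    print(i,np.round(ctrl.get_contact_force(),2),np.round(ctrl.get_eef_pos(),4))
ctrl.line_to([*(c+yh(t)*(OFF+.03)),ZT],max_speed=.08)
q=c+yh(t)*(OFF+.03)
ctrl.line_to([*q,.10],max_speed=.15)
for n in("top","scene"):
    p,d=read_camera(n);cv2.imwrite(f"pics/{n}A.png",p);np.savez(f"pics/{n}A.npz",p=p,d=d);cc=get_calibration(n)
    for nm,s,lo,hi in(("tile",c,.027,.038),("empty",(.66,-.066),.04,.06)):
        print(n,nm,mask_pose(cc,d,s,lo,hi)[0])
print(ctrl.get_time_s())
E
python3 a.py
```

```text
L 0.14854984689214853 end [ 0.49822461 -0.06939247]
[0.42800841 0.16197649 0.01756961] [-0.09183428 -0.126309   -0.08780437]
1 [ 0.08 -0.74 -0.09] [0.4529 0.1128 0.0178]
2 [-0.71  0.22  0.42] [0.4645 0.09   0.0178]
3 [-0.52  1.25 -0.33] [0.4744 0.0673 0.0178]
4 [-0.41  0.2  -0.17] [0.483  0.044  0.0178]
5 [0.51 0.69 0.22] [0.4901 0.0194 0.0178]
6 [-0.39  0.    0.45] [ 0.4958 -0.0047  0.0178]
top tile (array([ 0.49949332, -0.08447008]), (80.62913513183594, 113.61369323730469), np.float32(-0.020259678))
top empty (array([ 0.66369659, -0.06349539]), (124.951171875, 147.79214477539062), np.float32(0.0367527))
scene tile (array([ 0.49927264, -0.06964482]), (110.05706024169922, 110.01961517333984), np.float32(0.04248345))
scene empty (array([ 0.66423981, -0.0649164 ]), (123.46661376953125, 152.82286071777344), np.float32(0.03190434))
17.0917
```

Run:
```python
from h import *
sy=.0385
tc=np.array([.4990,-.0693]); p=tc-Rz(sy)@[.095,0]
ctrl.move_ptp([*p,.10],down(sy-np.pi/2))
print(ctrl.get_eef_pos(),ctrl.get_time_s())
for n in("top","scene","wrist"):
    pp,d=read_camera(n);cc=get_calibration(n);cv2.imwrite(f"pics/{n}B.png",pp);np.savez(f"pics/{n}B.npz",p=pp,d=d,**cc)
    for nm,s,lo,hi in(("tile",tc,.027,.038),("empty",(.66,-.066),.04,.06)):
        r,Q,_=mask_pose(cc,d,s,lo,hi); print(n,nm,r,np.median(Q[:,2]))
```

```text
[ 0.40407894 -0.07281294  0.09977374] 18.2667
top tile (array([ 0.49984778, -0.06917574]), (108.7700424194336, 107.70993041992188), np.float32(0.035883665)) 0.030691982982326862
top empty (array([ 0.66454071, -0.06374724]), (122.9852523803711, 148.2046356201172), np.float32(0.038393617)) 0.048170550635312184
scene tile (array([ 0.49941791, -0.07020525]), (109.44723510742188, 109.2066879272461), np.float32(0.03786862)) 0.03169920721881499
scene empty (array([ 0.66370618, -0.06468454]), (124.42716979980469, 150.18270874023438), np.float32(0.035470366)) 0.04898827182780225
wrist tile (array([ 0.48794608, -0.07012107]), (86.48299407958984, 108.68360900878906), np.float32(0.04215777)) 0.029993085225200534Traceback (most recent call last):
  File "<stdin>", line 9, in <module>
  File "h.py", line 28, in mask_pose
    n,l,s,_=cv2.connectedComponentsWithStats(m); i=1+np.argmax(s[1:,4]); k&=l[vv,uu].reshape(-1)[:]==i if False else True
                                                     ~~~~~~~~~^^^^^^^^^
    return _wrapfunc(a, 'argmax', axis=axis, out=out, **kwds)
    return bound(*args, **kwds)
ValueError: attempt to get argmax of an empty sequence
```

View pics/topB.png

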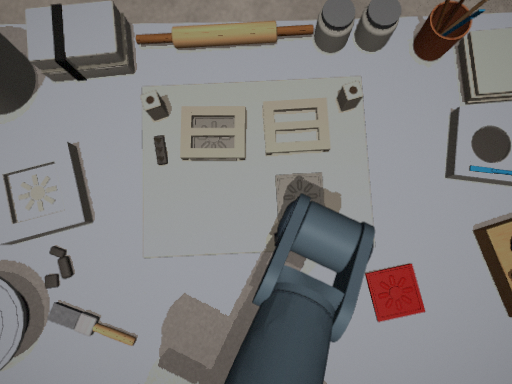

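View pics/wristB.png

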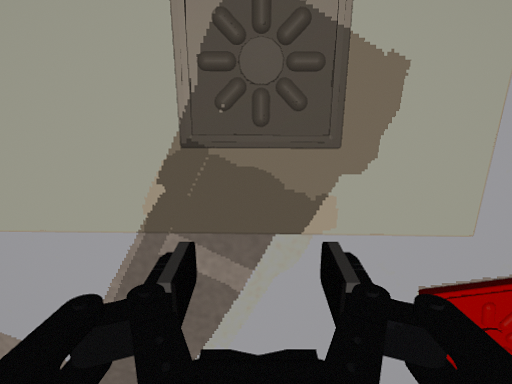

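```bash
cat > b.py <<'E'
from h import *
sy=.0375; sc=np.array([.6641,-.0641]); ZT=.0178; rv=down(sy-np.pi/2)
def S(x,y): return [*(sc+Rz(sy)@[x,y]),ZT]
def rel(P,a): q=Rz(-sy)@(np.array(P)-sc); return q.round(4),round(float(a)-sy,4)
def look(tag,seed):
    for n in("top","scene"):
        pp,d=read_camera(n);cc=get_calibration(n);cv2.imwrite(f"pics/{n}{tag}.png",pp);np.savez(f"pics/{n}{tag}.npz",p=pp,d=d)
        for nm,s,lo,hi in(("tile",seed,.027,.038),("empty",(.66,-.066),.04,.06)):
            r,Q,_=mask_pose(cc,d,s,lo,hi); print(n,nm,rel(r[0],r[2]),np.round(r[1],1))
E
cat > b1.py <<'E'
from b import *
lat=.0007
x0=-.1643-.065
p=S(x0-.028,lat); ctrl.line_to([*p[:2],.06],rv,max_speed=.15)
ctrl.line_to(p,max_speed=.05)
ctrl.line_to(S(x0-.003,lat),max_speed=.06)
ctrl.line_to(S(x0+.001,lat),max_speed=.02)
print(ctrl.get_contact_force())
ctrl.line_to(S(-.125-.065,0),max_speed=.05)
print(ctrl.get_contact_force(),ctrl.get_eef_pos(),ctrl.get_time_s())
look("C",S(-.125,0)[:2]); 
pp,d=read_camera("wrist");cv2.imwrite("pics/wC.png",pp)
E
python3 b1.py
```

```text
[ 0.75273325  0.18940486 -0.25332384]
[-0.37928691 -0.02426785 -0.18143468] [ 0.47441215 -0.0712332   0.01787034] 21.6583
top tile (array([-0.0942,  0.0001]), 0.0433) [ 54.1 108.3]
top empty (array([0.0004, 0.0005]), 0.001) [122.8 147.8]
scene tile (array([-0.1344, -0.0012]), 0.0077) [133.4 109.3]
scene empty (array([ 0.0001, -0.0013]), -0.0011) [123.5 152.2]
```

View pics/sceneC.png

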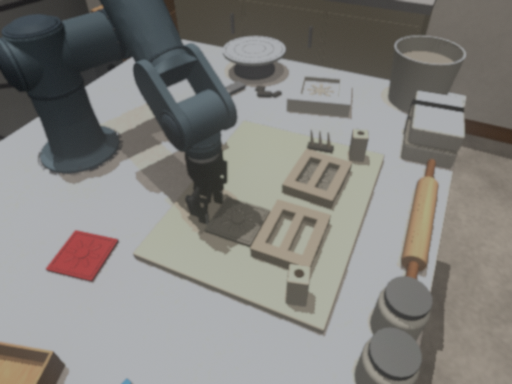

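View pics/wC.png

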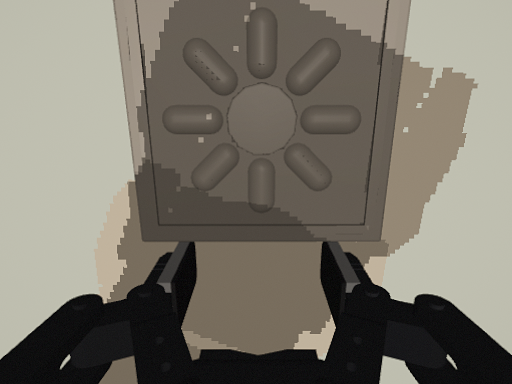

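The scene view shows the grey tile squared up just in front of the empty setter (tile about (237,222)). In the wrist view both fingertips sit against its front edge at about row 242. The height mask merged the tile with the fingers, so its tile pose isn't usable here, but the setter hasn't moved. I'll push it in slowly while watching the force.

```bash
cat > b2.py <<'E'
from b import *
for x in (-.105,-.085,-.065,-.045,-.028,-.015):
    ctrl.line_to(S(x-.065,0),max_speed=.04); f=np.array(ctrl.get_contact_force()); print(x,f.round(2))
    if np.hypot(f[0],f[1])>5: print("STOP");break
print(ctrl.get_eef_pos(),ctrl.get_time_s())
for n in("top","scene","wrist"):
    pp,d=read_camera(n);cc=get_calibration(n);cv2.imwrite(f"pics/{n}D.png",pp);np.savez(f"pics/{n}D.npz",p=pp,d=d,**cc)
    if n!="wrist":
        r,Q,_=mask_pose(cc,d,(.66,-.066),.04,.06); print(n,rel(r[0],r[2]),np.round(r[1],1))
E
python3 b2.py
```

```text
-0.105 [-0.74  0.22 -0.99]
-0.085 [-0.02  0.18 -0.02]
-0.065 [-0.18 -0.75  0.14]
-0.045 [ 1.07 -0.06  0.49]
-0.028 [-0.34  0.47 -0.3 ]
-0.015 [ 1.   -0.52 -0.15]
[ 0.58464665 -0.06713764  0.01789944] 25.4583
top (array([0.0121, 0.0703]), -0.3794) [ 39.1 119.3]
scene (array([-0.    , -0.0008]), 0.0012) [123.8 152.9]
```

View pics/wristD.png

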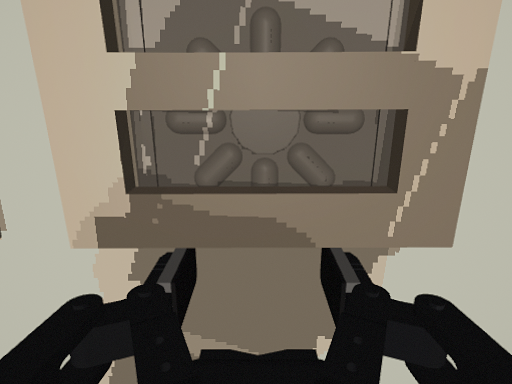

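View pics/sceneD.png

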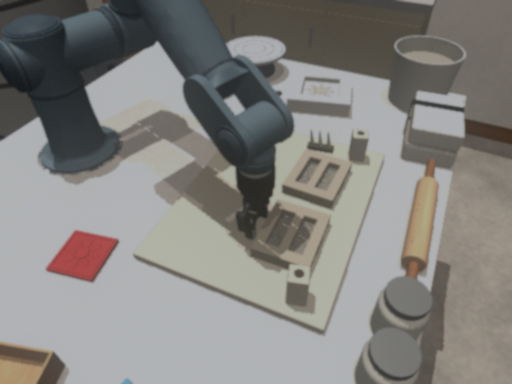

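```bash
cat > b3.py <<'E'
from b import *
ctrl.line_to(S(-.0105-.065,0),max_speed=.02); print(np.round(ctrl.get_contact_force(),2))
ctrl.line_to(S(-.0105-.065-.05,0),max_speed=.1)
p=S(-.0105-.065-.05,0); ctrl.line_to([*p[:2],.045],max_speed=.1)
ctrl.hold(.15)
for n in("top","scene","wrist"):
    pp,d=read_camera(n);cc=get_calibration(n);cv2.imwrite(f"pics/{n}E.png",pp);np.savez(f"pics/{n}E.npz",p=pp,d=d,**cc)
    if n=="wrist": cv2.imwrite("pics/wEbig.png",cv2.resize(pp[60:300,80:440],None,fx=2.2,fy=2.2,interpolation=cv2.INTER_CUBIC))
print(ctrl.get_eef_pos(),ctrl.get_time_s())
# side profile: heights near the front edge along setter x, from wrist depth
uu,vv,P=cloud(cc,d); Q=(P[:,:2]-sc)@Rz(sy)
for lo,hi,nm in((.0255,.036,"tile"),(.043,.055,"plate")):
    for y in(-.04,-.02,0,.02,.04):
        k=(np.abs(Q[:,1]-y)<.008)&(P[:,2]>lo)&(P[:,2]<hi)&(Q[:,0]>-.09)&(Q[:,0]<-.04)
        print(nm,y,k.sum(),np.percentile(Q[k,0],[1,5,50]).round(4) if k.sum() else "")
E
python3 b3.py
```

```text
[-0.21  0.5   0.65]
[ 0.53829122 -0.06868818  0.0444238 ] 27.3583
tile -0.04 100 [-0.0648 -0.0648 -0.0643]
tile -0.02 100 [-0.0648 -0.0648 -0.0643]
tile 0 99 [-0.0649 -0.0649 -0.0643]
tile 0.02 101 [-0.0649 -0.0649 -0.0644]
tile 0.04 99 [-0.065  -0.065  -0.0644]
plate -0.04 2160 [-0.0619 -0.061  -0.0506]
plate -0.02 2148 [-0.0619 -0.0611 -0.0506]
plate 0 2110 [-0.062  -0.0611 -0.051 ]
plate 0.02 2115 [-0.062  -0.0611 -0.0511]
plate 0.04 2121 [-0.0621 -0.0612 -0.0511]
```

View pics/wEbig.png

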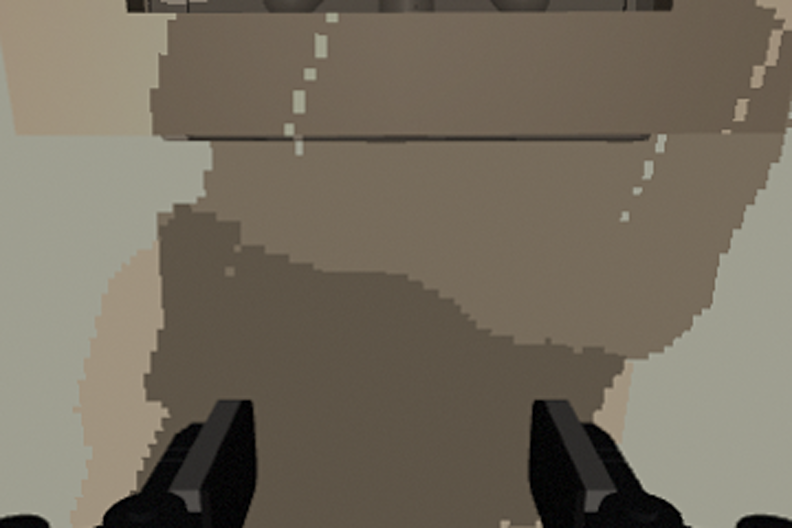

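Run:
```python
from b import *
f=np.load("pics/wristE.npz"); d=f["d"]; cc=dict(f)
uu,vv,P=cloud(cc,d); e=np.array([0.53829122,-0.06868818,0.0444238]); T=(P-e)@Rot.from_rotvec(ctrl.get_ee_rot()).as_matrix()
k0=(np.abs(T[:,0])<.03)&(np.abs(T[:,1])>.025)&(np.abs(T[:,1])<.06)&(P[:,2]>.035)
for z in np.arange(-.055,0,.005):
    k=k0&(np.abs(T[:,2]-z)<.0025)
    if k.sum()>5: print(round(z,3),k.sum(),np.percentile(T[k,0],[2,90,98,100]).round(4))
for t in("top","scene"):
    g=np.load(f"pics/{t}E.npz"); r,Q,_=mask_pose(dict(g),g["d"],(.66,-.066),.04,.06);print(t,rel(r[0],r[2]),r[1])
```

```text
-0.055 2547 [-0.0085  0.0118  0.0126  0.0134]
-0.05 1298 [0.0052 0.0122 0.0126 0.0131]
-0.045 510 [-0.0013  0.011   0.0114  0.0123]
-0.04 864 [-0.0098  0.0099  0.0103  0.0108]
-0.035 711 [-0.0111  0.0099  0.0103  0.0107]
-0.03 673 [-0.0109  0.0099  0.0102  0.0108]
-0.025 603 [-0.0111  0.0099  0.0102  0.0105]
-0.02 554 [-0.011   0.0097  0.0101  0.0104]
-0.015 477 [-0.0109  0.0098  0.0102  0.0103]
-0.01 320 [-0.0114  0.0098  0.01    0.0102]
-0.005 85 [-0.0103  0.0065  0.0078  0.0089]
top (array([-0.0003,  0.0004]), 0.0121) (124.14663696289062, 148.73065185546875)
scene (array([ 0.0003, -0.0009]), 0.0028) (123.6448745727539, 151.9333953857422)
```

```bash
cat > b4.py <<'E'
import sys
from b import *
X=float(sys.argv[1]); tag=sys.argv[2]
p=S(X-.065-.015,0); ctrl.line_to(p,max_speed=.1)
ctrl.line_to(S(X-.065-.006,0),max_speed=.06)
ctrl.line_to(S(X-.065,0),max_speed=.015); print(np.round(ctrl.get_contact_force(),2))
ctrl.line_to(S(X-.065-.05,0),max_speed=.1)
p=S(-.1255,0); ctrl.line_to([*p[:2],.045],max_speed=.1)
ctrl.hold(.15)
for n in("top","scene","wrist"):
    pp,d=read_camera(n);cc=get_calibration(n);cv2.imwrite(f"pics/{n}{tag}.png",pp);np.savez(f"pics/{n}{tag}.npz",p=pp,d=d,**cc)
    if n=="wrist": cv2.imwrite(f"pics/w{tag}big.png",cv2.resize(pp[60:300,80:440],None,fx=2.2,fy=2.2,interpolation=cv2.INTER_CUBIC))
    else:
        r,Q,_=mask_pose(cc,d,(.66,-.066),.04,.06);print(n,rel(r[0],r[2]),r[1])
print(ctrl.get_eef_pos(),ctrl.get_time_s())
uu,vv,P=cloud(cc,d); Q=(P[:,:2]-sc)@Rz(sy)
for lo,hi,nm in((.0255,.036,"tile"),(.043,.055,"plate")):
    for y in(-.04,0,.04):
        k=(np.abs(Q[:,1]-y)<.008)&(P[:,2]>lo)&(P[:,2]<hi)&(Q[:,0]>-.09)&(Q[:,0]<-.04)
        print(nm,y,k.sum(),np.percentile(Q[k,0],[1,5,50]).round(4) if k.sum() else "")
E
python3 b4.py -.0076 F
```

```text
[-1.09 -0.61  1.08]
top (array([-0.0004,  0.0004]), 0.0033) (124.09587097167969, 147.97315979003906)
scene (array([-0.0004, -0.0009]), 0.0091) (124.21727752685547, 151.06405639648438)
[ 0.53834449 -0.06868705  0.04443382] 30.2
tile -0.04 0 
tile 0 0 
tile 0.04 0 
plate -0.04 2161 [-0.0619 -0.061  -0.0506]
plate 0 2109 [-0.0619 -0.061  -0.0506]
plate 0.04 2120 [-0.062  -0.0612 -0.0511]
```

View pics/wFbig.png

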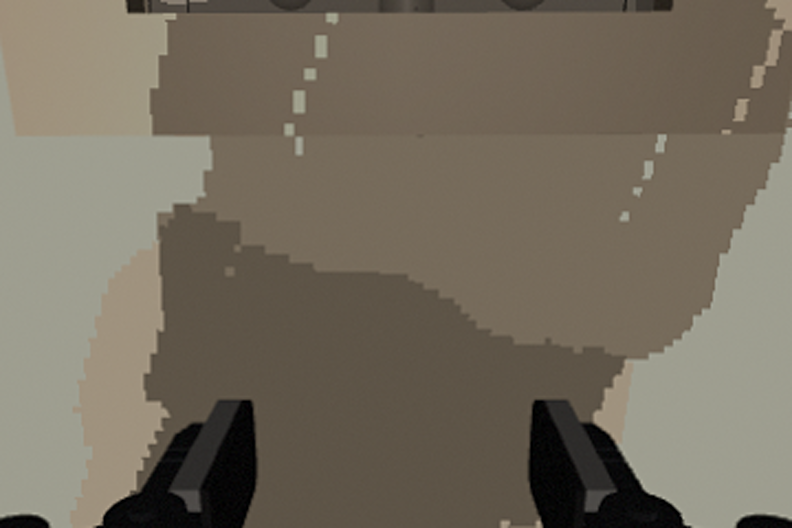

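Run:
```python
from b import *
V=get_calibration("wrist")["view"]; cam=-V[:3,:3].T@V[:3,3]; print("cam rel setter",rel(cam[:2],0)[0],cam[2], "axis",V[2,:3])
p=S(-.22,0); ctrl.line_to([*p[:2],.06],max_speed=.15); ctrl.hold(.15)
pp,d=read_camera("wrist");cc=get_calibration("wrist");np.savez("pics/wristG.npz",p=pp,d=d,**cc)
V=cc["view"]; cam=-V[:3,:3].T@V[:3,3]; print("cam rel setter",rel(cam[:2],0)[0],cam[2])
a=proj(cc,[[*S(-.061,0)[:2],.03]])[0]; print(a,ctrl.get_time_s())
cv2.imwrite("pics/wG.png",pp)
r=max(0,int(a[1])-60); cv2.imwrite("pics/wGbig.png",cv2.resize(pp[r:r+120,106:406],None,fx=2.6,fy=4,interpolation=cv2.INTER_CUBIC))
uu,vv,P=cloud(cc,d); Q=(P[:,:2]-sc)@Rz(sy)
for y in(-.04,-.02,0,.02,.04):
    for lo,hi,nm in((.0235,.0285,"tile face"),(.040,.0462,"plate face"),(.047,.055,"plate top")):
        k=(np.abs(Q[:,1]-y)<.008)&(P[:,2]>lo)&(P[:,2]<hi)&(Q[:,0]>-.09)&(Q[:,0]<-.04)
        print(nm,y,k.sum(),np.percentile(Q[k,0],[1,10,50,90]).round(4) if k.sum() else "")
for y in (-.067,.067):
    k=(np.abs(Q[:,1]-y)<.004)&(P[:,2]>.024)&(P[:,2]<.046)&(Q[:,0]>-.09)&(Q[:,0]<-.04)
    print("foot",y,k.sum(),np.percentile(Q[k,0],[1,10,50,90]).round(4) if k.sum() else "")
```

```text
cam rel setter [-0.0513  0.0007] 0.18664374162164396 axis [-0.29653757 -0.01034496 -0.95496516]
cam rel setter [-0.145   0.0006] 0.20231331606695524
[ 260.30483065 -110.53043237] 31.1917
tile face -0.04 0 
plate face -0.04 0 
plate top -0.04 0 
tile face -0.02 0 
plate face -0.02 0 
plate top -0.02 0 
tile face 0 0 
plate face 0 0 
plate top 0 0 
tile face 0.02 0 
plate face 0.02 0 
plate top 0.02 0 
tile face 0.04 0 
plate face 0.04 0 
plate top 0.04 0 
foot -0.067 0 
foot 0.067 0
```

View pics/wGbig.png

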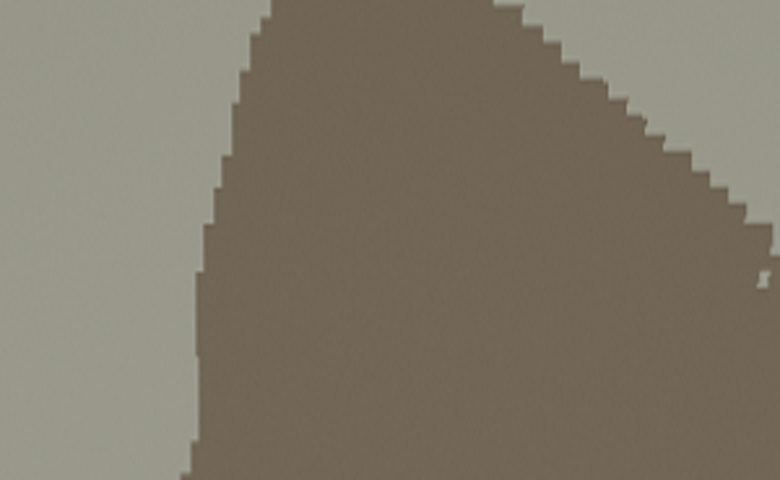

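```bash
cat > g.py <<'E'
from b import *
import sys
tag=sys.argv[1]
phi=.65
zt=np.array([*(Rz(sy)@[np.sin(phi),0]),-np.cos(phi)]); yt=np.array([*(Rz(sy)@[0,-1]),0]); M=np.c_[np.cross(yt,zt),yt,zt]
p=[*S(-.15,0)[:2],.075]
ctrl.move_ptp(p,Rot.from_matrix(M).as_rotvec()); ctrl.hold(.1)
pp,d=read_camera("wrist");cc=get_calibration("wrist");np.savez(f"pics/wrist{tag}.npz",p=pp,d=d,**cc)
V=cc["view"]; cam=-V[:3,:3].T@V[:3,3]; print("cam rel setter",rel(cam[:2],0)[0],cam[2],ctrl.get_time_s())
a=proj(cc,[[*S(-.061,0)[:2],.03]])[0]; print(a)
r=max(0,int(a[1])-60); cv2.imwrite(f"pics/w{tag}big.png",cv2.resize(pp[r:r+120,66:446],None,fx=2.1,fy=4,interpolation=cv2.INTER_CUBIC))
uu,vv,P=cloud(cc,d); Q=(P[:,:2]-sc)@Rz(sy)
for y in(-.045,-.02,0,.02,.045):
    for lo,hi,nm in((.0225,.0285,"tile face"),(.040,.0462,"plate face")):
        k=(np.abs(Q[:,1]-y)<.008)&(P[:,2]>lo)&(P[:,2]<hi)&(Q[:,0]>-.08)&(Q[:,0]<-.04)
        print(nm,y,k.sum(),np.percentile(Q[k,0],[10,50,90]).round(4) if k.sum() else "")
for y in (-.067,.067):
    k=(np.abs(Q[:,1]-y)<.004)&(P[:,2]>.0225)&(P[:,2]<.046)&(Q[:,0]>-.08)&(Q[:,0]<-.04)
    print("foot",y,k.sum(),np.percentile(Q[k,0],[10,50,90]).round(4) if k.sum() else "")
E
python3 g.py H
```

```text
cam rel setter [-0.1767  0.0006] 0.23436293646944464 32.1583
[259.57156521 139.7684412 ]
tile face -0.045 96 [-0.0629 -0.0625 -0.0621]
plate face -0.045 107 [-0.0624 -0.062  -0.0614]
tile face -0.02 85 [-0.0629 -0.0625 -0.062 ]
plate face -0.02 115 [-0.0624 -0.062  -0.0617]
tile face 0 90 [-0.0629 -0.0625 -0.062 ]
plate face 0 112 [-0.0626 -0.0621 -0.0617]
tile face 0.02 85 [-0.063  -0.0626 -0.062 ]
plate face 0.02 115 [-0.0627 -0.0622 -0.0618]
tile face 0.045 82 [-0.0631 -0.0626 -0.0622]
plate face 0.045 107 [-0.0629 -0.0623 -0.062 ]
foot -0.067 181 [-0.0623 -0.0619 -0.0614]
foot 0.067 183 [-0.0629 -0.0625 -0.0622]
```

View pics/wHbig.png

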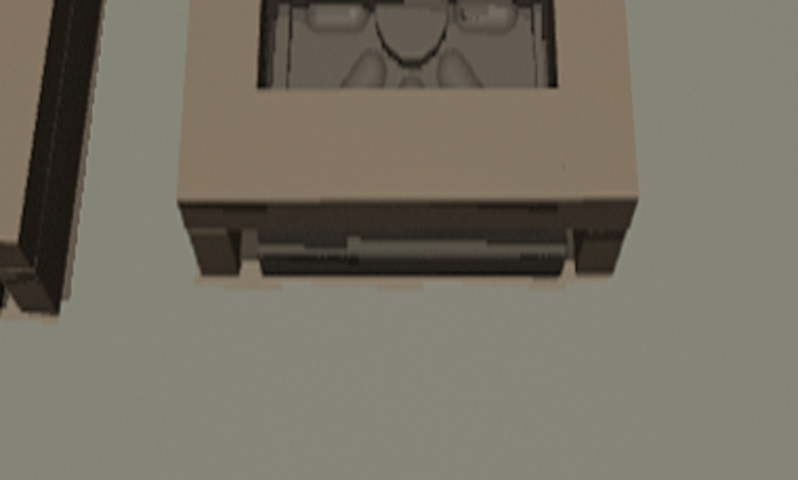

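The tilted view shows the tile seated squarely. Its front face is within about 0.4 mm of the setter's front, with gaps at both feet. Next I'll retreat and check that nothing else moved.

Run:
```python
from b import *
p=S(-.22,0); ctrl.move_ptp([*p[:2],.2],down(sy-np.pi/2))
ctrl.movej([-1.498,.245,1.558,0,1.339,-.174]); ctrl.hold(.2)
for n in("top","scene"):
    pp,d=read_camera(n);cc=get_calibration(n);cv2.imwrite(f"pics/{n}Z.png",pp)
    d0=np.load(f"pics/{n}0.npz")["d"]
    for nm,s in(("empty",(.66,-.066)),("loaded",(.65,.127))):
        r0=mask_pose(cc,d0,s,.04,.06)[0]; r=mask_pose(cc,d,s,.04,.06)[0]
        print(n,nm,"dpos mm",((r[0]-r0[0])*1e3).round(2),"dyaw",round(float(r[2]-r0[2]),4))
    uu,vv,P=cloud(cc,d); u0,v0,P0=cloud(cc,d0)
    for nm,lo,hi,x,y in(("posts",.06,.12,(.6,.8),(-.3,.35)),("cone",.0275,.1,(.55,.72),(.215,.33))):
        g=lambda P:np.median(P[(P[:,2]>lo)&(P[:,2]<hi)&(P[:,0]>x[0])&(P[:,0]<x[1])&(P[:,1]>y[0])&(P[:,1]<y[1])],0)
        print(n,nm,g(P0).round(4),g(P).round(4))
print(ctrl.get_time_s(),ctrl.get_contact_force())
```

```text
top empty dpos mm [-0.02 -0.19] dyaw 0.002
top loaded dpos mm [-0.06 -0.26] dyaw 0.0016
top posts [0.7118 0.2368 0.0951] [0.712  0.2368 0.0951]
top cone [0.6923 0.2518 0.0581] [0.6922 0.2519 0.0584]
scene empty dpos mm [0.3  0.01] dyaw 0.0056
scene loaded dpos mm [-0.34  0.85] dyaw 0.003
scene posts [ 0.7227 -0.1832  0.0951] [ 0.7225 -0.1831  0.0952]
scene cone [0.6944 0.2463 0.0534] [0.694  0.2462 0.0543]
35.5167 [-0.17894142 -0.36818784  0.62681204]
```

View pics/topZ.png

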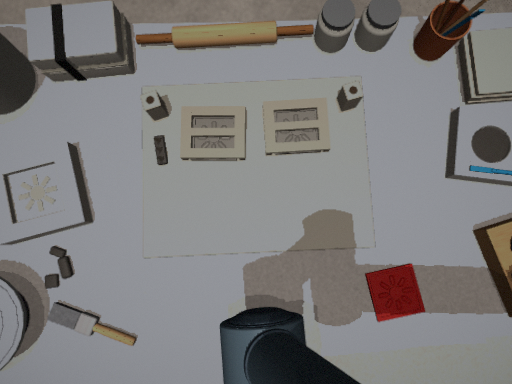

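The top view shows the grey tile through the windows of the right-hand setter at (297,125). The loaded setter (213,133), the posts, the cone pack and the red tile (395,292) are all where they started. I'm handing the job in.

```bash
python3 -c "
from plant import ctrl
ctrl.sign_off(); print(ctrl.get_time_s())"
```

```text
the job is handed in; nothing more can be done
the job is handed in; nothing more can be done
```

The grey tile is under the empty right-hand setter, square to it and flush with its front, and I handed the job in at about 35.5 s of the 64 s allowed. I pushed it with two spread fingertips. A curved push on its left edge squared and centred it, then a straight push on its front edge slid it in.

**Last checks:**
- **Flush:** the tile's front face stands about 0.4 mm proud of the setter's front, evenly across its width.
- **Centring:** there is a gap at both feet, with the tile roughly 1 mm off centre by eye.
- **Force:** the readings stayed within about 2 N, close to the sensor noise.
- **Nothing else moved:** before-and-after pictures put both setters within 0.3 mm by the top camera and 0.9 mm by the noisier scene camera. The posts and cone pack are within 1 mm.
- **By eye only:** the loaded tile and the red tile look unmoved in the pictures; I didn't measure them.

**Checks that didn't work:**
- My height-mask pose of the tile was unusable while the fingers touched it, as were some top-camera readings with the arm in the way. I used the scene and wrist views there instead.
- One wrist view missed the setter altogether, so I took another with the tool tilted. The flush and gap figures come from that one.

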